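# Take a tray off the nested stack

## Robot

A 6-joint arm with a two-finger parallel gripper is mounted at the origin on the work surface. World frame = base frame: x ahead of the robot, y to its left, z up, the work surface at z = 0. Lengths are in mm, angles in degrees, forces in N, time in s.
With the tool pointing down it reaches from about 300 to 850 mm from the base axis. Payload 4.2 kg.
Tool frame: the origin (TCP) lies midway between the tips of the shut fingers; the grasp point (between the pads) lies 19 mm behind it; z points along the fingers, y is the direction in which the jaws open and shut (so a half turn about z gives the same grasp; the last joint's range is limited). The gripper opens to 91 mm and grips with 3 to 60 N. Pads are 32 mm wide; open, the fingers measure 118 mm over their backs; the gripper's body (76 mm by 178 mm) begins 60 mm behind the grasp point.
Start: joints at [64.859, 18.312, 89.639, -0, 72.044, -1.146], TCP at [233.836, 525.323, 213.976] pointing down, gripper open.
Joint ranges: [-177.97, 177.97], [-48.28, 115.42], [12.27, 149.76], [-77.06, 257.06], [2.81, 150.46], [-146.56, 146.56]. Speed limits (degrees/s): [147.25, 147.25, 180, 180, 180, 180].

## Interface

Orientations are given as [roll, pitch, yaw] about the fixed x, y, z axes, in that order (R = Rz(yaw) Ry(pitch) Rx(roll)).
In Python, from workcell import env gives the robot as it stands.
- The arm moves only by the shell command python3 -m jog 'ROWS' [FORCE]. ROWS is JSON, a list of rows, each an object of numbers: "dx", "dy", "dz": the shift along the world's x, y, z in m; "wx", "wy", "wz": the turn, a rotation vector about the world's x, y, z in rad; "grip": the gripper's target within -1 to 1 (shut at 1, half-way at 0, fully open at -1). In form: [{"dx": .., "dy": .., "dz": .., "wx": .., "wy": .., "wz": .., "grip": ..}, ...]. A call has 1 to 10 rows; each row shifts and turns the commanded pose from where the row before left it; what a row does not reach is not made up. A row lasts 1/10 s, in which the tool goes at most 50 mm and 8.59 degrees, less where a joint would pass 70% of its speed; a pose out of reach is approached as far as the arm can. A call with a gripper value outside its range is refused whole. The fingers move at their own pace and stop on an object; FORCE is the grip in N (left out, the last holds). Time passes only in rows, so rows that do not move let the fingers close. It gives the time, the measured TCP pose, the force and the opening at its end, in the units of the state.
- env.state(): the state, without advancing time (a new reading comes with each control period).
- env.grab_frame(name): name is "side" or "top"; returns the picture (384x512x3 uint8, red, green, blue); there is no depth.
- env.get_calibration(name): a dict with "fx", "fy", "cx", "cy" (pixels), "R" (3x3) and "t" (3): a world point X has camera coordinates R X + t. Camera axes: x right, y down, z forward; pixel columns grow to the right and rows downward; lengths in mm; the calibration is good to about 2 mm. A picture is of the moment at which its call begins. get_calibration takes no time and is no camera call.
- env.job_done(): hands the job in, once; it reports no verdict.
The state is a dict: "time_s": time; "qpos": joint angles; "qvel": joint speeds; "effort": joint torques, N m; "ee_pos": TCP position; "ee_rot": TCP orientation; "force": force on the tool from outside, world axes, zero at the start; "torque": the same for the moment, N m; "gripper_width": finger opening in mm.
Only numpy, scipy, OpenCV 4.12 (cv2) and the standard library are available. Lean on these libraries where they do the work, as an engineer would, in place of code of your own. Each camera call takes 0.05 s, during which the arm holds its last target. There are 200 camera calls.

## Task

Lift the top tray straight up off the nested stack of three short trays and set it down gently in the empty aluminium setting-down tray: upright, in the middle, lengthwise with it. Leave the rest of that stack and the stack of long trays standing as they are.

Things in the scene. Friction and masses are not known exactly. Their poses are not given: they have to be found in the camera images.
- short_top: Top one of three light-grey plastic trays, nested on a low dark base. Collar 110 (x) x 62 mm (y), straight-sided, from 22 mm up to the rim at 48 mm; foot below it 100 x 52 mm; walls 3 mm. Only the flush 26 mm collars show: grip across the 62 mm, above the next rim 26 mm down. Clings with about 1 N beyond its weight (0.12-0.2 kg). Origin: centre of underside, 48 mm below its rim; z up.
- short_mid: Second tray of that stack, same shape and size as the top one; it stays. The top tray's foot sits 22 mm deep in it, its shoulder on this rim. Origin: centre of underside, 26 mm below the top tray's origin at the start; axes as the top tray's.
- bay_empty: Empty setting-down tray, shallow aluminium, fixed to the bench: 155 (x) x 108 mm (y) outside, rim 12 mm high, walls and floor 5 mm thick, so a tray standing in it has its origin 5 mm above this one. A twin of it is taken: it holds a short tray of brass weights. Origin: centre of underside, x lengthwise, z up; either end may be the front.
- long_top: Upper of two nested long trays in the other stack, 155 mm long (x), 62 mm wide, otherwise like the short ones; to be left alone. Origin: centre of underside, 48 mm below its rim.

How it is judged (in metres and radians):
On the way:
1. the top tray is lifted clear of the stack, straight up: over 60 mm above the second tray (26 mm when nested), within 30 mm of being above it, and tilted less than 15 degrees (z of short_top in the frame of short_mid above 0.06 m and horizontal distance between short_top and short_mid below 0.03 m and angle between short_top's own z axis and vertical below 0.26 rad), for 0.05 s.
At the end, for the whole second after the job is handed in: The short tray rests flat on the floor of the empty setting-down tray (origin under 11 mm above its origin, tilt under 0.1 rad), centred within 20 mm, lengthwise within 15 degrees either way round; second short tray and upper long tray upright (0.1 rad) and within 15 mm of their starts (horizontal distance between short_top and bay_empty below 0.02 m and z of short_top in the frame of bay_empty below 0.011 m and angle between each of short_top, short_mid, long_top's own z axis and vertical below 0.1 rad and angle between the x axis of short_top and the x axis of bay_empty, either way round below 0.26 rad and linear speed of short_top below 0.02 m/s and distance of each of short_mid, long_top from where it was at the start of the episode below 0.015 m); the robot touches nothing.
It fails at once if the second tray of the short stack is pulled up or pushed more than 30 mm (distance of short_mid from where it was at the start of the episode above 0.03 m).
It fails at once if the long stack is disturbed: its upper tray moves more than 30 mm (distance of long_top from where it was at the start of the episode above 0.03 m).
It fails at once if the tray is dropped or slammed into the setting-down tray (faster than 0.6 m/s, as after a fall of about 18 mm, when within 40 mm of its height and 100 mm of its centre) (z of short_top in the frame of bay_empty below 0.04 m and horizontal distance between short_top and bay_empty below 0.1 m and linear speed of short_top above 0.6 m/s).
It also fails if it takes over 43 s, if anything falls off the work surface, if the arm or the gripper's body presses on something with over 40 N, if the wrist force passes 120 N, or if a joint passes its speed limit or range.

## Working session

There is one attempt and no reset: what is moved stays moved. The work goes in short steps, Python scripts to look and compute and a shell command to move; the robot and the scene stay as the last step left them, time stands still between calls to the robot, and variables do not carry over. Pictures are saved under pics/ and viewed, about 8 in all and at most 12, crops included, and the job is handed in when it is done.

```bash
mkdir -p pics; python3 - <<'E'
from workcell import env
import cv2,numpy as np
print(env.state())
for n in("top","side"):
    f=env.grab_frame(n); cv2.imwrite(f"pics/{n}0.png",f[:,:,::-1])
    c=env.get_calibration(n); print(n,{k:np.round(v,3).tolist() for k,v in c.items()}, 'pos',np.round(-np.array(c['R']).T@np.array(c['t'])))
E
```

```text
{'time_s': 0.0, 'qpos': array([ 6.48600067e+01,  1.83526519e+01,  8.97052112e+01, -2.66944072e-04,
        7.20435471e+01, -1.14817602e+00]), 'qvel': array([-0.0166063 , -0.03369112,  0.04269605, -0.05487521, -0.02321862,
        0.04972155]), 'effort': array([-1.77232710e-04, -4.12455153e+01, -2.31971937e+01,  7.28561310e-02,
        4.57430386e-02, -1.28374877e-04]), 'ee_pos': array([233.61034896, 524.86591557, 213.11824082]), 'ee_rot': array([-1.79898605e+02, -1.77832288e-03,  1.56008264e+02]), 'force': array([ 0.04441308,  0.14773532, -0.46634363]), 'torque': array([-0.03786717, -0.03938477, -0.01949692]), 'gripper_width': 91.35479296533464}
top {'fx': 499.535, 'fy': 499.535, 'cx': 263.04, 'cy': 183.57, 'R': [[-0.011, -1.0, -0.015], [-0.999, 0.011, -0.044], [0.044, 0.014, -0.999]], 't': [25.168, 510.885, 1426.645]} pos [ 4.480e+02 -1.000e+00  1.448e+03]
side {'fx': 371.24, 'fy': 371.24, 'cx': 253.921, 'cy': 186.015, 'R': [[0.797, -0.604, -0.0], [-0.315, -0.416, -0.853], [0.515, 0.68, -0.522]], 't': [-430.949, 214.695, 640.63]} pos [  81. -607.  517.]
```

View pics/top0.png

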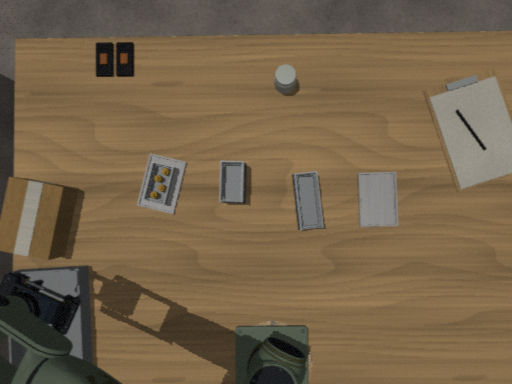

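View pics/side0.png

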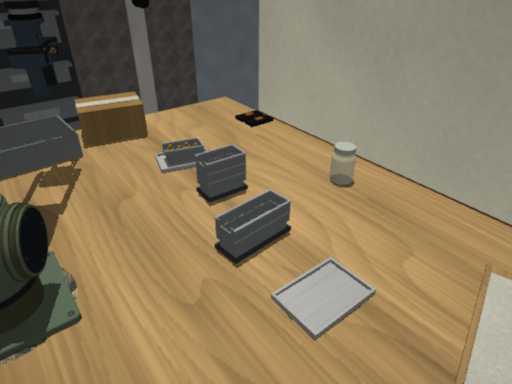

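The top view shows the short stack at about (232,182), the long stack at (309,200), the empty bay at (378,199) and the taken bay at (162,183). In the side view the short stack's rim is near (221,155) and the bay near (324,296). I'll enlarge both.

```bash
python3 - <<'E'
import cv2,numpy as np
t=cv2.imread('pics/top0.png');s=cv2.imread('pics/side0.png')
r=lambda im,x,y,w,h,k:cv2.resize(im[y:y+h,x:x+w],None,fx=k,fy=k,interpolation=cv2.INTER_CUBIC)
# top crops 50x70 x8=400x560
cv2.imwrite('pics/c1.png',np.hstack([r(t,208,150,50,70,8),r(t,353,160,50,70,8)]))
# side crops x 
cv2.imwrite('pics/c2.png',np.vstack([np.hstack([r(s,185,140,70,66,6),np.zeros((396,240,3),np.uint8)]),np.zeros((4,660,3),np.uint8)]) if 0 else np.hstack([r(s,188,140,64,66,6),r(s,268,250,110,99,3.6363)[:396-36] if 0 else cv2.resize(s[254:337,268:378],(440,332))[:332].copy() if 0 else cv2.copyMakeBorder(cv2.resize(s[254:336,270:378],(400,304)) if 0 else cv2.resize(s[254:338,268:378],(330,252)),0,144,0,0,cv2.BORDER_CONSTANT)]))
E
```

```text
(no output)
```

View pics/c1.png

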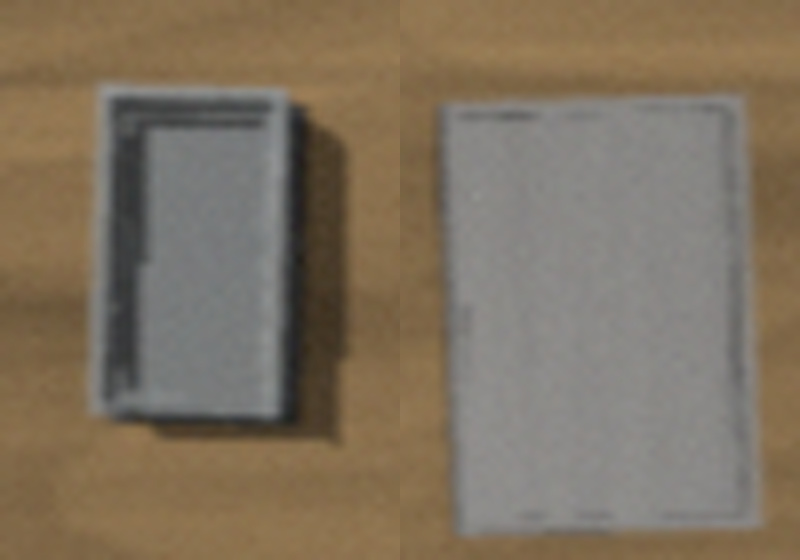

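View pics/c2.png

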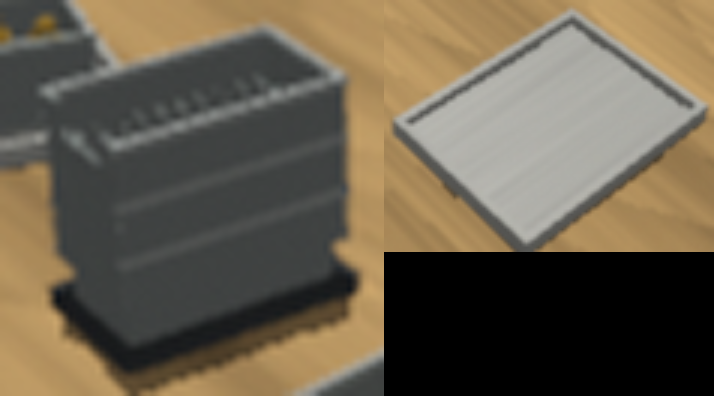

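The crops show the short stack's four rim corners and the bay's four rim corners clearly in both views, so I'll triangulate them.

```bash
cat > h.py <<'E'
import numpy as np,cv2
from workcell import env
C={n:env.get_calibration(n) for n in("top","side")}
def P(n):
    c=C[n];K=np.array([[c['fx'],0,c['cx']],[0,c['fy'],c['cy']],[0,0,1]])
    return K@np.c_[np.array(c['R']),np.array(c['t'])]
def un(p,k,o): return (np.array(p,float)+.5)/k-.5+np.array(o)
def tri(a,b):
    X=cv2.triangulatePoints(P("top"),P("side"),a.T.copy(),b.T.copy());return (X[:3]/X[3]).T
def proj(n,X):
    x=P(n)@np.r_[X,1];return x[:2]/x[2]
def rep(X): # TL TR BR BL
    print(np.round(X,1));c=X.mean(0);e=(X[0]+X[1]-X[2]-X[3])/2;w=(X[0]+X[3]-X[1]-X[2])/2
    print('centre',np.round(c,1),'len',np.linalg.norm(e),'wid',np.linalg.norm(w),'yawL',np.degrees(np.arctan2(e[1],e[0])),'yawW',np.degrees(np.arctan2(w[1],w[0]))-90)
def plane(n,uv,z):
    c=C[n];d=np.array([(uv[0]-c['cx'])/c['fx'],(uv[1]-c['cy'])/c['fy'],1]);R=np.array(c['R']);o=-R.T@np.array(c['t']);d=R.T@d
    return o+d*(z-o[2])/d[2]
E
python3 - <<'E'
from h import *
a=un([(98,85),(290,90),(285,418),(90,414)],8,(208,150));b=un([(262,28),(342,75),(112,148),(40,90)],6,(188,140))
rep(tri(a,b)); rep(np.array([plane("top",p,tri(a,b)[:,2].mean()) for p in a]));rep(np.array([plane("side",p,tri(a,b)[:,2].mean()) for p in b]))
a=un([(42,103),(345,96),(362,525),(60,532)],8,(353,160));b=un(np.array([(573,12),(707,105),(527,243),(393,123)])-[384,0],3,(268,254))
rep(tri(a,b)); rep(np.array([plane("top",p,12) for p in a]));rep(np.array([plane("side",p,12) for p in b]))
E
```

```text
[[570.8 134.9 103.4]
 [567.7  70.1 107.1]
 [457.7  72.4 107.2]
 [460.5 137.7 105.4]]
centre [514.2 103.8 105.8] len 110.21180867956927 wid 65.18665634943622 yawL -1.3344915549755731 yawW -2.5824042922955783
[[571.5 134.1 105.8]
 [569.   69.3 105.8]
 [458.6  72.  105.8]
 [460.6 137.6 105.8]]
centre [514.9 103.3 105.8] len 110.70081259982771 wid 65.2122819153928 yawL -1.5921981207642772 yawW -1.9906602376061358
[[566.3 131.7 105.8]
 [567.   73.5 105.8]
 [457.4  75.7 105.8]
 [459.9 137.2 105.8]]
centre [512.6 104.5 105.8] len 108.06026857695115 wid 59.86705486500902 yawL -2.0498195874058456 yawW -0.8655907506631593
[[ 540.4 -253.9    7.9]
 [ 541.1 -361.4   11.7]
 [ 387.4 -364.2   10.7]
 [ 385.5 -256.7    8. ]]
centre [ 463.6 -309.1    9.5] len 154.32255837169893 wid 107.53086032953313 yawL 1.0445384992694056 yawW 0.7146149151600696
[[ 540.  -253.    12. ]
 [ 541.2 -361.5   12. ]
 [ 387.8 -364.1   12. ]
 [ 386.4 -256.5   12. ]]
centre [ 463.8 -308.8   12. ] len 153.58272471098718 wid 107.98556448625006 yawL 1.1415049656979828 yawW 0.7009606070150483
[[ 536.9 -256.9   12. ]
 [ 540.5 -361.4   12. ]
 [ 386.  -364.5   12. ]
 [ 381.8 -258.7   12. ]]
centre [ 461.3 -310.3   12. ] len 154.84575911798194 wid 105.21913351336048 yawL 0.8936980767742063 yawW 2.1325668363232353
```

Measured stack: rim centre (514, 104, 106), yaw −1.5°. Measured bay: (463, −309.5), rim at 10–12 mm, yaw 1°. The sizes agree with the text. I'll move above the stack with the tool at yaw 178.5°.

```bash
python3 -m jog '[{"dx":0.02,"dy":-0.03,"wz":0.0262,"grip":-1},{"dx":0.02,"dy":-0.03,"wz":0.0262,"grip":-1},{"dx":0.02,"dy":-0.03,"wz":0.0262,"grip":-1},{"dx":0.02,"dy":-0.03,"wz":0.0262,"grip":-1},{"dx":0.02,"dy":-0.03,"wz":0.0262,"grip":-1},{"dx":0.02,"dy":-0.03,"wz":0.0262,"grip":-1},{"dx":0.02,"dy":-0.03,"wz":0.0262,"grip":-1},{"dx":0.02,"dy":-0.03,"wz":0.0262,"grip":-1},{"dx":0.02,"dy":-0.03,"wz":0.0262,"grip":-1},{"dx":0.02,"dy":-0.03,"wz":0.0262,"grip":-1}]'
python3 -m jog '[{"dx":0.016,"dy":-0.024,"wz":0.0262,"grip":-1},{"dx":0.016,"dy":-0.024,"wz":0.0262,"grip":-1},{"dx":0.016,"dy":-0.024,"wz":0.0262,"grip":-1},{"dx":0.016,"dy":-0.024,"wz":0.0262,"grip":-1},{"dx":0.016,"dy":-0.024,"wz":0.0262,"grip":-1},{"dz":-0.025,"grip":-1},{"dz":-0.025,"grip":-1},{"dz":-0.02,"grip":-1},{"grip":-1},{"grip":-1}]'
python3 - <<'E'
from h import *
s=env.state();print(s['ee_pos'],s['ee_rot'],s['force'],s['time_s'])
f=env.grab_frame("side")[:,:,::-1];x,y=160,90
cv2.imwrite('pics/s1.png',cv2.resize(f[y:y+120,x:x+130],None,fx=5,fy=5,interpolation=cv2.INTER_CUBIC))
E
```

```text
[233.63495105 524.92630213 213.23265575] [-1.79913129e+02 -1.80358447e-03  1.56005220e+02] [-0.24402801  0.58190243  0.08677265] 0.1invalid input
invalid input
```

View pics/s1.png

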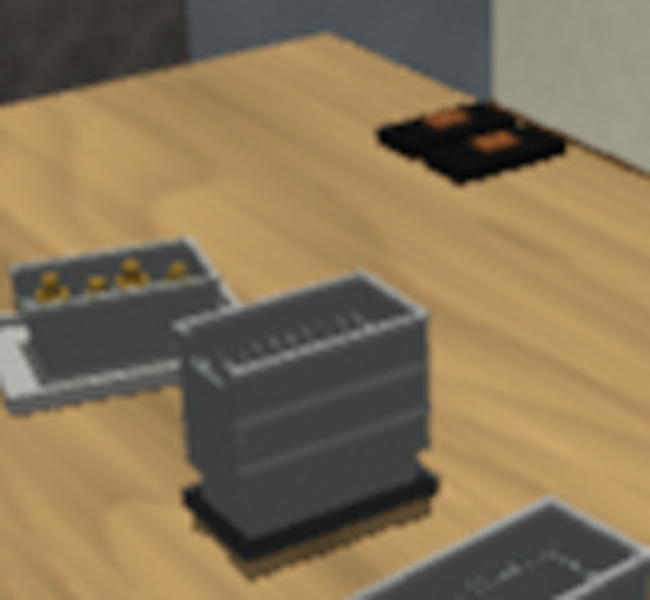

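The arm hasn't moved: both jog calls were refused as "invalid input". The format probably needs all seven keys in every row, so I'll test one full row.

```bash
python3 -m jog '[{"dx":0.02,"dy":-0.03,"dz":0,"wx":0,"wy":0,"wz":0.0262,"grip":-1}]'
```

```text
time_s: 0.25
ee_pos: [252.7, 497.3, 213.2]
ee_rot: [180.0, -0.1, 157.7]
force: [2.1, -0.7, -0.5]
gripper_width: 91.6
```

```bash
python3 -m jog '[{"dx":0.02,"dy":-0.03,"dz":0,"wx":0,"wy":0,"wz":0.0262,"grip":-1},{"dx":0.02,"dy":-0.03,"dz":0,"wx":0,"wy":0,"wz":0.0262,"grip":-1},{"dx":0.02,"dy":-0.03,"dz":0,"wx":0,"wy":0,"wz":0.0262,"grip":-1},{"dx":0.02,"dy":-0.03,"dz":0,"wx":0,"wy":0,"wz":0.0262,"grip":-1},{"dx":0.02,"dy":-0.03,"dz":0,"wx":0,"wy":0,"wz":0.0262,"grip":-1},{"dx":0.02,"dy":-0.03,"dz":0,"wx":0,"wy":0,"wz":0.0262,"grip":-1},{"dx":0.02,"dy":-0.03,"dz":0,"wx":0,"wy":0,"wz":0.0262,"grip":-1},{"dx":0.02,"dy":-0.03,"dz":0,"wx":0,"wy":0,"wz":0.0262,"grip":-1},{"dx":0.02,"dy":-0.03,"dz":0,"wx":0,"wy":0,"wz":0.0262,"grip":-1}]'
python3 -m jog '[{"dx":0.016,"dy":-0.024,"dz":0,"wx":0,"wy":0,"wz":0.0262,"grip":-1},{"dx":0.016,"dy":-0.024,"dz":0,"wx":0,"wy":0,"wz":0.0262,"grip":-1},{"dx":0.016,"dy":-0.024,"dz":0,"wx":0,"wy":0,"wz":0.0262,"grip":-1},{"dx":0.016,"dy":-0.024,"dz":0,"wx":0,"wy":0,"wz":0.0262,"grip":-1},{"dx":0.016,"dy":-0.024,"dz":0,"wx":0,"wy":0,"wz":0.0262,"grip":-1},{"dx":0,"dy":0,"dz":-0.025,"wx":0,"wy":0,"wz":0,"grip":-1},{"dx":0,"dy":0,"dz":-0.025,"wx":0,"wy":0,"wz":0,"grip":-1},{"dx":0,"dy":0,"dz":-0.02,"wx":0,"wy":0,"wz":0,"grip":-1},{"dx":0,"dy":0,"dz":0,"wx":0,"wy":0,"wz":0,"grip":-1},{"dx":0,"dy":0,"dz":0,"wx":0,"wy":0,"wz":0,"grip":-1}]'
```

```text
time_s: 1.15
ee_pos: [434.3, 223.9, 213.8]
ee_rot: [-180.0, -0.0, 171.1]
force: [0.5, 0.6, 0.1]
gripper_width: 91.5
time_s: 2.15
ee_pos: [513.9, 105.3, 144.1]
ee_rot: [180.0, -0.0, 178.5]
force: [0.7, -0.7, -0.3]
gripper_width: 91.0
```

```bash
python3 -m jog '[{"dx":0,"dy":-0.001,"dz":-0.015,"wx":0,"wy":0,"wz":0,"grip":-1},{"dx":0,"dy":0,"dz":-0.015,"wx":0,"wy":0,"wz":0,"grip":-1},{"dx":0,"dy":0,"dz":-0.015,"wx":0,"wy":0,"wz":0,"grip":-1},{"dx":0,"dy":0,"dz":-0.01,"wx":0,"wy":0,"wz":0,"grip":-1},{"dx":0,"dy":0,"dz":-0.003,"wx":0,"wy":0,"wz":0,"grip":-1},{"dx":0,"dy":0,"dz":0,"wx":0,"wy":0,"wz":0,"grip":-1},{"dx":0,"dy":0,"dz":0,"wx":0,"wy":0,"wz":0,"grip":-1}]'
python3 - <<'E'
from h import *
f=env.grab_frame("side")[:,:,::-1];x,y=160,90
cv2.imwrite('pics/s2.png',cv2.resize(f[y:y+120,x:x+130],None,fx=5,fy=5,interpolation=cv2.INTER_CUBIC))
for z in(106,80,54):print(z,(proj("side",np.array([457.7,73.,z]))-[x,y]+.5)*5-.5)
E
```

```text
time_s: 2.85
ee_pos: [514.5, 104.5, 86.8]
ee_rot: [180.0, 0.1, 178.5]
force: [-0.6, -0.1, -1.0]
gripper_width: 91.3
106 [236.73410222 374.81833714]
80 [240.34640968 423.02552801]
54 [243.8495645  469.77604829]
```

View pics/s2.png

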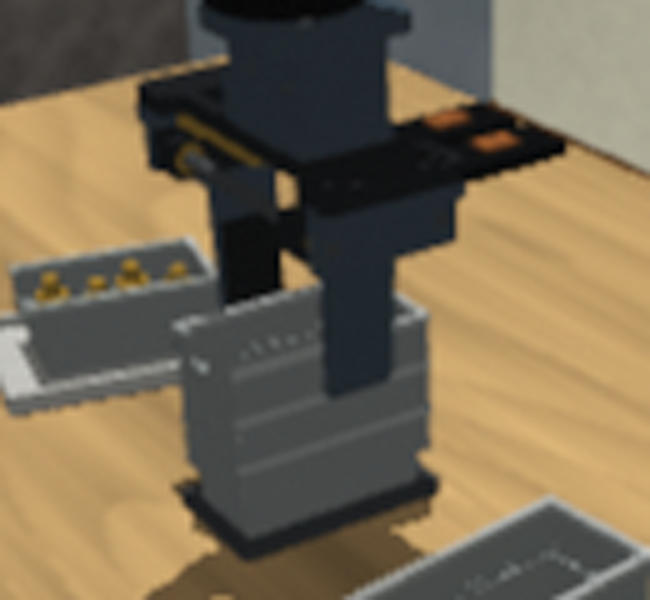

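The finger straddles the top collar with its tip at about (357,392). The second rim's line at (236,427) corresponds to z≈78–79, so tips at 84 mm will clear it. I'll lower 3 mm and close.

```bash
python3 -m jog '[{"dx":0,"dy":0,"dz":-0.003,"wx":0,"wy":0,"wz":0,"grip":-1},{"dx":0,"dy":0,"dz":0,"wx":0,"wy":0,"wz":0,"grip":0.2},{"dx":0,"dy":0,"dz":0,"wx":0,"wy":0,"wz":0,"grip":1},{"dx":0,"dy":0,"dz":0,"wx":0,"wy":0,"wz":0,"grip":1},{"dx":0,"dy":0,"dz":0,"wx":0,"wy":0,"wz":0,"grip":1},{"dx":0,"dy":0,"dz":0,"wx":0,"wy":0,"wz":0,"grip":1},{"dx":0,"dy":0,"dz":0,"wx":0,"wy":0,"wz":0,"grip":1},{"dx":0,"dy":0,"dz":0,"wx":0,"wy":0,"wz":0,"grip":1}]' 25
```

```text
time_s: 3.7
ee_pos: [513.9, 104.2, 83.0]
ee_rot: [-180.0, 0.0, 178.5]
force: [1.3, -1.8, 0.1]
gripper_width: 61.7
```

Gripped at 61.7 mm, as expected. Now I'll lift slowly at first, then to about 140 mm.

```bash
python3 -m jog '[{"dx":0,"dy":0,"dz":0.003,"wx":0,"wy":0,"wz":0,"grip":1},{"dx":0,"dy":0,"dz":0.003,"wx":0,"wy":0,"wz":0,"grip":1},{"dx":0,"dy":0,"dz":0.004,"wx":0,"wy":0,"wz":0,"grip":1},{"dx":0,"dy":0,"dz":0.005,"wx":0,"wy":0,"wz":0,"grip":1},{"dx":0,"dy":0,"dz":0.005,"wx":0,"wy":0,"wz":0,"grip":1},{"dx":0,"dy":0,"dz":0.01,"wx":0,"wy":0,"wz":0,"grip":1},{"dx":0,"dy":0,"dz":0.01,"wx":0,"wy":0,"wz":0,"grip":1},{"dx":0,"dy":0,"dz":0.01,"wx":0,"wy":0,"wz":0,"grip":1},{"dx":0,"dy":0,"dz":0.01,"wx":0,"wy":0,"wz":0,"grip":1},{"dx":0,"dy":0,"dz":0,"wx":0,"wy":0,"wz":0,"grip":1}]'
python3 - <<'E'
from h import *
f=env.grab_frame("side")[:,:,::-1];x,y=160,60
cv2.imwrite('pics/s3.png',cv2.resize(f[y:y+150,x:x+130],None,fx=4,fy=4,interpolation=cv2.INTER_CUBIC))
E
```

```text
time_s: 4.7
ee_pos: [515.0, 104.6, 144.9]
ee_rot: [179.9, 0.2, 178.5]
force: [0.1, -0.8, -0.6]
gripper_width: 61.8
```

View pics/s3.png

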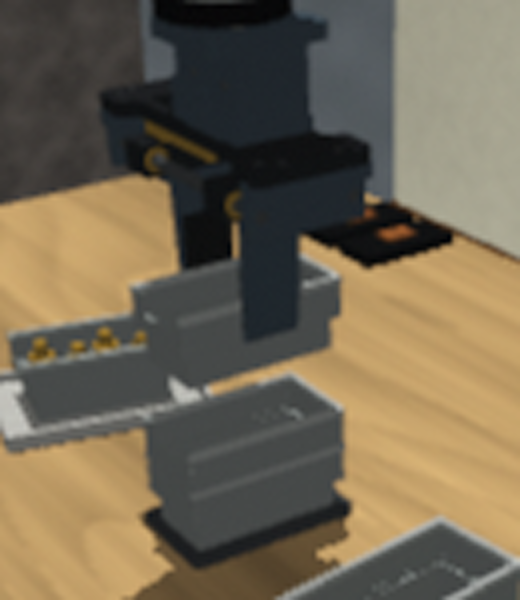

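One tray is lifted level, with its foot at about (190,385), and two remain in the stack. I'll raise 40 mm to clear the long stack and travel to the bay.

```bash
python3 -m jog '[{"dx":0,"dy":0,"dz":0.015,"wx":0,"wy":0,"wz":0,"grip":1},{"dx":0,"dy":0,"dz":0.015,"wx":0,"wy":0,"wz":0,"grip":1},{"dx":0,"dy":-0.005,"dz":0.01,"wx":0,"wy":0,"wz":0,"grip":1},{"dx":-0.003,"dy":-0.015,"dz":0,"wx":0,"wy":0,"wz":0.003,"grip":1},{"dx":-0.003,"dy":-0.025,"dz":0,"wx":0,"wy":0,"wz":0.003,"grip":1},{"dx":-0.003,"dy":-0.025,"dz":0,"wx":0,"wy":0,"wz":0.003,"grip":1},{"dx":-0.003,"dy":-0.025,"dz":0,"wx":0,"wy":0,"wz":0.003,"grip":1},{"dx":-0.003,"dy":-0.025,"dz":0,"wx":0,"wy":0,"wz":0.003,"grip":1},{"dx":-0.003,"dy":-0.025,"dz":0,"wx":0,"wy":0,"wz":0.003,"grip":1},{"dx":-0.003,"dy":-0.025,"dz":0,"wx":0,"wy":0,"wz":0.003,"grip":1}]'
python3 -m jog '[{"dx":-0.003,"dy":-0.025,"dz":0,"wx":0,"wy":0,"wz":0.003,"grip":1},{"dx":-0.003,"dy":-0.025,"dz":0,"wx":0,"wy":0,"wz":0.003,"grip":1},{"dx":-0.003,"dy":-0.025,"dz":0,"wx":0,"wy":0,"wz":0.003,"grip":1},{"dx":-0.003,"dy":-0.025,"dz":0,"wx":0,"wy":0,"wz":0.003,"grip":1},{"dx":-0.003,"dy":-0.025,"dz":0,"wx":0,"wy":0,"wz":0.003,"grip":1},{"dx":-0.003,"dy":-0.025,"dz":0,"wx":0,"wy":0,"wz":0.003,"grip":1},{"dx":-0.003,"dy":-0.025,"dz":0,"wx":0,"wy":0,"wz":0.003,"grip":1},{"dx":-0.003,"dy":-0.025,"dz":0,"wx":0,"wy":0,"wz":0.003,"grip":1},{"dx":-0.003,"dy":-0.015,"dz":0,"wx":0,"wy":0,"wz":0,"grip":1},{"dx":0,"dy":0,"dz":0,"wx":0,"wy":0,"wz":0,"grip":1}]'
```

```text
time_s: 5.75
ee_pos: [492.2, -66.9, 182.6]
ee_rot: [180.0, -0.1, 179.7]
force: [-0.7, 0.4, -1.2]
gripper_width: 61.9
time_s: 6.75
ee_pos: [465.2, -282.1, 182.5]
ee_rot: [180.0, -0.0, -179.0]
force: [0.7, 0.2, -2.0]
gripper_width: 61.8
```

```bash
python3 -m jog '[{"dx":-0.002,"dy":-0.014,"dz":0,"wx":0,"wy":0,"wz":0,"grip":1},{"dx":0,"dy":-0.0135,"dz":-0.01,"wx":0,"wy":0,"wz":0,"grip":1},{"dx":0,"dy":0,"dz":-0.02,"wx":0,"wy":0,"wz":0,"grip":1},{"dx":0,"dy":0,"dz":-0.025,"wx":0,"wy":0,"wz":0,"grip":1},{"dx":0,"dy":0,"dz":-0.025,"wx":0,"wy":0,"wz":0,"grip":1},{"dx":0,"dy":0,"dz":-0.025,"wx":0,"wy":0,"wz":0,"grip":1},{"dx":0,"dy":0,"dz":-0.015,"wx":0,"wy":0,"wz":0,"grip":1},{"dx":0,"dy":0,"dz":-0.01,"wx":0,"wy":0,"wz":0,"grip":1},{"dx":0,"dy":0,"dz":0,"wx":0,"wy":0,"wz":0,"grip":1},{"dx":0,"dy":0,"dz":0,"wx":0,"wy":0,"wz":0,"grip":1}]'
python3 - <<'E'
from h import *
f=env.grab_frame("side")[:,:,::-1];x,y=240,190
cv2.imwrite('pics/s4.png',cv2.resize(f[y:y+150,x:x+160],None,fx=4,fy=4,interpolation=cv2.INTER_CUBIC))
E
```

```text
time_s: 7.75
ee_pos: [464.2, -308.5, 53.2]
ee_rot: [-180.0, 0.0, -178.9]
force: [-0.2, -0.8, -1.2]
gripper_width: 61.9
```

View pics/s4.png

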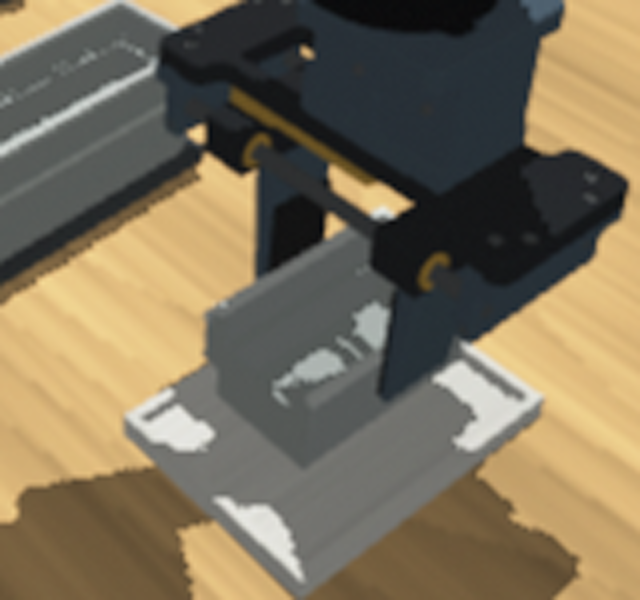

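The tray hangs level over the bay's middle and parallel to it. I'll lower slowly and watch the force.

```bash
python3 -m jog '[{"dx":0,"dy":0,"dz":-0.006,"wx":0,"wy":0,"wz":0,"grip":1},{"dx":0,"dy":0,"dz":-0.006,"wx":0,"wy":0,"wz":0,"grip":1},{"dx":0,"dy":0,"dz":-0.004,"wx":0,"wy":0,"wz":0,"grip":1},{"dx":0,"dy":0,"dz":-0.002,"wx":0,"wy":0,"wz":0,"grip":1},{"dx":0,"dy":0,"dz":-0.001,"wx":0,"wy":0,"wz":0,"grip":1},{"dx":0,"dy":0,"dz":-0.001,"wx":0,"wy":0,"wz":0,"grip":1},{"dx":0,"dy":0,"dz":0,"wx":0,"wy":0,"wz":0,"grip":1}]'
python3 -m jog '[{"dx":0,"dy":0,"dz":-0.001,"wx":0,"wy":0,"wz":0,"grip":1},{"dx":0,"dy":0,"dz":-0.001,"wx":0,"wy":0,"wz":0,"grip":1},{"dx":0,"dy":0,"dz":0,"wx":0,"wy":0,"wz":0,"grip":1}]'
```

```text
time_s: 8.5
ee_pos: [463.9, -308.2, 33.0]
ee_rot: [180.0, 0.0, -178.9]
force: [-0.7, 0.3, -0.4]
gripper_width: 62.0
time_s: 8.8
ee_pos: [463.9, -308.3, 31.1]
ee_rot: [-180.0, 0.0, -178.9]
force: [1.2, -0.9, -0.7]
gripper_width: 62.0
```

```bash
for i in 1 2 3; do python3 -m jog '[{"dx":0,"dy":0,"dz":-0.001,"wx":0,"wy":0,"wz":0,"grip":1},{"dx":0,"dy":0,"dz":0,"wx":0,"wy":0,"wz":0,"grip":1}]' | sed -n '2p;4p'; done
```

```text
ee_pos: [463.9, -308.3, 31.0]
force: [-2.4, 0.8, 6.0]
ee_pos: [464.0, -308.3, 31.0]
force: [-2.6, 1.3, 12.9]
ee_pos: [464.0, -308.3, 30.9]
force: [-4.8, 2.8, 19.4]
```

Contact at TCP z = 31 mm, close to the predicted 30. I'll relieve the load, open and withdraw.

```bash
python3 -m jog '[{"dx":0,"dy":0,"dz":0.0025,"wx":0,"wy":0,"wz":0,"grip":1},{"dx":0,"dy":0,"dz":0,"wx":0,"wy":0,"wz":0,"grip":1},{"dx":0,"dy":0,"dz":0,"wx":0,"wy":0,"wz":0,"grip":0},{"dx":0,"dy":0,"dz":0,"wx":0,"wy":0,"wz":0,"grip":-1},{"dx":0,"dy":0,"dz":0,"wx":0,"wy":0,"wz":0,"grip":-1},{"dx":0,"dy":0,"dz":0,"wx":0,"wy":0,"wz":0,"grip":-1},{"dx":0,"dy":0,"dz":0,"wx":0,"wy":0,"wz":0,"grip":-1},{"dx":0,"dy":0,"dz":0,"wx":0,"wy":0,"wz":0,"grip":-1}]' 10
```

```text
time_s: 10.2
ee_pos: [463.8, -308.1, 30.3]
ee_rot: [180.0, -0.0, -178.9]
force: [0.9, -0.6, -0.9]
gripper_width: 91.2
```

```bash
python3 -m jog '[{"dx":0,"dy":0,"dz":0.01,"wx":0,"wy":0,"wz":0,"grip":-1},{"dx":0,"dy":0,"dz":0.02,"wx":0,"wy":0,"wz":0,"grip":-1},{"dx":0,"dy":0,"dz":0.03,"wx":0,"wy":0,"wz":0,"grip":-1},{"dx":0,"dy":0,"dz":0.03,"wx":0,"wy":0,"wz":0,"grip":-1},{"dx":0,"dy":0,"dz":0.03,"wx":0,"wy":0,"wz":0,"grip":-1},{"dx":0,"dy":0,"dz":0.03,"wx":0,"wy":0,"wz":0,"grip":-1},{"dx":0,"dy":0,"dz":0.03,"wx":0,"wy":0,"wz":0,"grip":-1},{"dx":0,"dy":0,"dz":0.02,"wx":0,"wy":0,"wz":0,"grip":-1},{"dx":0,"dy":0,"dz":0,"wx":0,"wy":0,"wz":0,"grip":-1},{"dx":0,"dy":0,"dz":0,"wx":0,"wy":0,"wz":0,"grip":-1}]'
python3 - <<'E'
from h import *
f=env.grab_frame("side")[:,:,::-1];x,y=180,135
cv2.imwrite('pics/s5.png',cv2.resize(f[y:y+200,x:x+200],None,fx=3,fy=3,interpolation=cv2.INTER_CUBIC))
# expected rim corners in crop for tray centred in bay, origin 5 mm up
a=np.radians(1.);R=np.array([[np.cos(a),-np.sin(a)],[np.sin(a),np.cos(a)]])
for sx,sy in((1,1),(1,-1),(-1,-1),(-1,1)):
    print(np.round((proj("side",np.r_[np.array([463,-309.])+R@[55*sx,31*sy],53])-[x,y]+.5)*3-.5))
E
```

```text
time_s: 11.2
ee_pos: [463.6, -308.0, 230.6]
ee_rot: [-180.0, 0.0, -178.9]
force: [-0.7, 0.5, -1.4]
gripper_width: 91.6
[463. 350.]
[544. 406.]
[412. 498.]
[332. 430.]
```

View pics/s5.png

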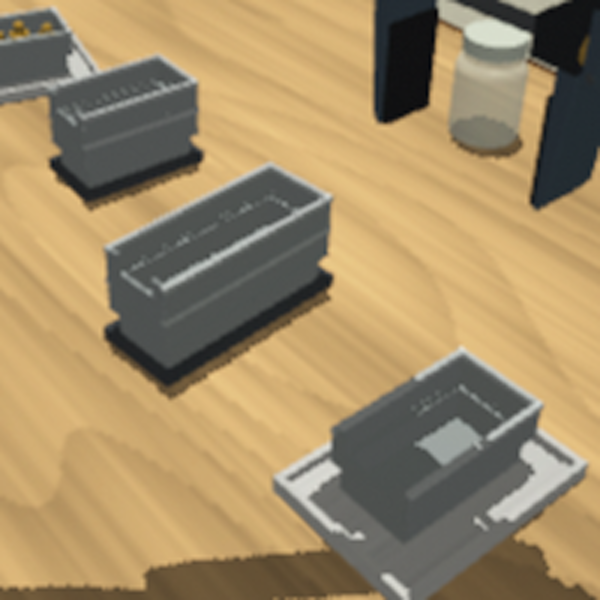

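The tray's rim corners at (463,350), (541,405), (408,497) and (333,431) are within about 1 mm of where a centred, fully seated tray should be. Both other stacks stand upright, and the gripper is clear at z = 230 mm. I'll hand in.

```bash
python3 -c "
from workcell import env
print(env.job_done())"
```

```text
the job is handed in; nothing more can be done
None
```

I lifted the top short tray straight up off its stack (62 mm rise, level) and set it down in the empty aluminium tray. It made soft contact at TCP z = 31 mm, against 30 mm expected. I pressed to about 19 N to confirm the contact, then relieved the load and opened the gripper. The job was handed in at about 11 s of the 43 s allowed.

- **Placement:** in the last side picture the tray's rim corners lie within about 4 px of the 3x crop (1–2 mm) of a centred, lengthwise, fully seated tray.
- **Other trays:** the two remaining short trays and the long stack look upright and in place. I judged that by eye and did not re-measure their positions.
- **Robot:** the open gripper was clear of everything, with the TCP at z = 230 mm.
- **What disagreed:** the first two jog calls were refused because I left out keys, and nothing moved. The top and side views differed by 1–3 mm, which is about the stated calibration error. The triangulated bay rim came out at 9.5 mm instead of 12 mm.

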